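# Pack slide tins in layers with a separator and wedge them tight

## Robot

A 7-joint arm with a two-finger parallel gripper is mounted at the origin on a cart in front of the work surface, level with it; the furniture and walls round the work are solid. World frame = base frame: x ahead of the robot, y to its left, z up, the work surface at z = 0. Lengths are in m, angles in rad, forces in N, time in s.
With the tool pointing down it reaches from about 0.4 to 0.925 m from the base axis. Payload 5.6 kg.
Tool frame: the origin (TCP) lies at the very end of the fingers, on their centre line; the grasp point (between the pads) lies 19 mm behind it; y points along the fingers, x is the direction in which the jaws open and shut, and the axes are right-handed (so a half turn about y gives the same grasp; the last joint's range is limited). The gripper opens to 85 mm and grips with 20 to 120 N. Pads are 22 mm wide; open, the fingers measure 114 mm over their backs; the gripper's body (76 mm by 85 mm) begins 54 mm behind the grasp point. The pads swing forward as they close: fully open they stand 13 mm farther back than shut.
Start: joints at [1.238, 0.468, -0.012, 1.603, 0.006, 1.071, -0.056], TCP at [0.186, -0.623, 0.231] pointing down, gripper open.
Joint ranges: [-2.53, 2.53], [-0.31, 2.02], [-1.57, 1.55], [0.28, 2.44], [-1.29, 4.43], [0.15, 1.84], [-2.92, 2.92]. Speed limits (rad/s): [2.57, 2.57, 3.14, 3.14, 3.14, 3.14, 3.14].

## Interface

Orientations are given as a unit quaternion [w, x, y, z].
In Python, from bench import * gives the robot as it stands.
- The arm moves only by the shell command python3 -m handwheel 'ROWS' [FORCE]. ROWS is JSON, a list of rows, each a list of 3 entries, a list of its own where there are three numbers: the shift along the tool's x, y, z in m, then the turn, a rotation vector about the tool's x, y, z in rad, then the finger opening in m, from 0 to 0.0854. In form: [[[tx, ty, tz], [wx, wy, wz], gripper], ...]. A call has 1 to 20 rows; each row is the pose to reach, as a shift and turn from the pose commanded when the call began, along the tool's axes at that moment; what a row does not reach only later rows make up. A row lasts 1/8 s, in which the tool goes at most 62.5 mm and 10.7 degrees, less where a joint would pass 70% of its speed; a pose out of reach is approached as far as the arm can. A call with a gripper value outside its range is refused whole. The fingers move at their own pace and stop on an object; FORCE is the grip in N (left out, the last holds). Time passes only in rows, so rows that repeat a pose let the fingers close. It gives the time, the measured TCP pose, the force and the opening at its end, in the units of the state.
- sense(): the state, without advancing time (a new reading comes with each control period).
- read_camera(name): name is "scene" or "top" or "wrist"; returns (picture, depth): 420x560x3 uint8, blue, green, red; 420x560 float32, m along the optical axis (not along the pixel's ray), 0 where there is no reading.
- get_calibration(name): a dict with "fov_y" (degrees; the focal length in pixels is half the picture's height over the tangent of half this angle, whatever the lens; pixels are square), "cx", "cy" (the principal point, pixels), "k1" (the pictures are not rectified: a ray, as slopes to the right and down, at radius r is drawn at 1 + k1 r^2 times it, then the intrinsics apply), "pose" (4x4, takes a point from camera to world coordinates); the wrist camera has in their place "T_tool_cam" (4x4, takes a point from camera to tool coordinates, whose origin is the TCP and whose axes are the tool frame's). Camera axes: x right, y down, z forward; pixel columns grow to the right and rows downward; lengths in m; the calibration is good to about 2 mm. A picture is of the moment at which its call begins: read the wrist's pose just before it. get_calibration takes no time and is no camera call.
- job_done(): hands the job in, once; it reports no verdict.
The state is a dict: "time": time; "joint_pos": joint angles; "qvel": joint speeds; "tau": joint torques, N m; "tool_pos": TCP position; "tool_rot": TCP orientation; "contact_force": force on the tool from outside, world axes, zero at the start; "ft_torque": the same for the moment, N m; "finger_gap": finger opening in m.
Only numpy, scipy, OpenCV 4.12 (cv2) and the standard library are available. Lean on these libraries where they do the work, as an engineer would, in place of code of your own. Each camera call takes 0.05 s, during which the arm holds its last target.

## Task

Pack the second layer of the slide carrier: lay the green separator board squarely over the tin that is already in the carrier, then set the other tin squarely on the board, directly above the one below and the same way round. Then stand the wooden wedge, thin end down, in the gap between the upper tin and the orange wall and press it down firmly, until the upper tin is hard up against the blue wall at the other end and the wedge stays tight. Let go of everything, and leave the bottles alone.

Things in the scene. Friction and masses are not known exactly. Their poses are not given: they have to be found in the camera images.
- carrier: Fixed packing carrier. Blue base plate 80 (x) x 125 (y) x 8 mm; origin at the centre of its underside, z up. Blue stop wall at -y (inner face y = -50.5, bevelled above 56, top 62 over the desk), 66 wide; orange wall at +y (inner face y = +50.5, bevelled above 60, top 68, 50 wide). The x sides are open but for lips 6 high on the base plate at |x| = 29.5 to 33.5. Yaw within 0.35 of the desk's axes.
- layer2 (a point): Point in the carrier (x = 0, y = -8, z = 34 mm) where the middle of the upper tin's underside belongs when it is home against the stop wall. Layer tops over the desk: base 8, lower tin 28, board 34, upper tin 54 mm. The board's middle belongs at the same x and y, underside 28 high.
- gap (a point): Point in the carrier (x = 0, y = +50.5, z = 54 mm) on the inner face of the orange wall, level with the upper tin's top. With the tin home the gap there is about 17.5 mm wide; the wedge's flat face goes against this wall, its y axis pointing the carrier's way.
- tin_lower: Closed flat grey metal slide tin, 54 (x) x 83 (y) x 19.5 mm high; origin at the centre of its underside. The first layer: lies loose in the carrier with its end at the stop wall, its y along the carrier's y.
- tin_upper: The same kind of closed grey tin, 54 (x) x 83 (y) x 19.5 mm high, 0.1 to 0.2 kg, its lid does not open; origin at the centre of its underside. Lies loose on the desk. Grasp it across its 54 mm side.
- board: Rigid green separator board, 60 (x) x 84 (y) x 6 mm thick, 0.05 kg; origin at the centre of its underside. Lies on a fixed black rest block about 36 (x) x 66 (y) x 18 high, so it overhangs 12 mm at each long edge; grasp it across its 60 mm side.
- wedge: Upright wooden wedge, 0.12 kg; origin at the foot of its flat face (plane y = 0), mid-width; slope faces -y. Blade 36 wide (x), 60 high, 5.5 thick at the tip (y -2.5 to -8), 12 at z = 8, then evenly to 22.4 at z = 60. Head 54 (x) x 24 (y 0 to -24) x 26 (z 60 to 86). Hangs by the head's overhang in a fixed grey stand (rails 66 high, 49 wide); lifts out upward; grasp the head's 54 mm.
- wedge_tip (a point): Middle of the wedge's lower end (wedge x = 0, y = -6, z = 0). Jammed in the carrier with the tin home it is about 18 to 26 mm over the desk. Pressed down with 10 to 20 N the wedge slides the tin a few mm home by itself and then stays by friction.
- amber_bottle: Brown bottle with white cap, diameter 41, 82 high, loose bystander; origin at the centre of its underside.
- blue_dropper: Small dark blue dropper bottle, diameter 24, 69 high, loose bystander; origin at the centre of its underside.
- red_dropper: Small red dropper bottle, diameter 24, 69 high, loose bystander; origin at the centre of its underside.
Things that resemble listed ones, but are neither listed nor needed, are in the scene too. Leave any pink or turquoise look-alike of the tin_upper alone.

How it is judged:
On the way, in this order (a step that is already met when the one before it is completed fails the run):
1. the board lies flat and squarely on the lower tin in the carrier, let go (x of board in the frame of carrier between -0.009 and 0.009 m and y of board in the frame of carrier between -0.012 and -0.002 m and z of board in the frame of carrier between 0.025 and 0.031 m and angle between board's own z axis and vertical below 0.06 rad and angle between the y axis of board and the y axis of carrier, either way round below 0.12 rad and contact force between the fingers and board below 0.05 N and linear speed of board below 0.01 m/s), for 0.2 s.
2. the other tin lies flat and squarely on the board, let go (x of board in the frame of carrier between -0.009 and 0.009 m and y of board in the frame of carrier between -0.012 and -0.002 m and z of board in the frame of carrier between 0.025 and 0.031 m and angle between each of board, tin_upper's own z axis and vertical below 0.06 rad and angle between the y axis of each of board, tin_upper and the y axis of carrier, either way round below 0.12 rad and x of tin_upper in the frame of carrier between -0.009 and 0.009 m and y of tin_upper in the frame of carrier between -0.0125 and -0.001 m and z of tin_upper in the frame of carrier between 0.031 and 0.037 m and contact force between the fingers and tin_upper below 0.05 N and linear speed of tin_upper below 0.01 m/s), for 0.2 s.
3. the wedge, in the gap, is pressed tight against the upper tin (more than 3 N) (x of wedge_tip in the frame of carrier between -0.014 and 0.014 m and y of wedge_tip in the frame of carrier between 0.03 and 0.052 m and z of wedge_tip in the frame of carrier between 0.009 and 0.034 m and angle between wedge's own z axis and vertical below 0.15 rad and contact force between wedge and tin_upper above 3 N), for 0.05 s.
At the end, for the whole second after the job is handed in: Lower tin in place (6 mm); board flat on it and upper tin flat on the board, both square (0.12 rad), within 9 mm of the middle; board within 6.5 mm, upper tin within 2.5 mm of the blue wall; wedge upright in the gap, pressing on the tin (over 0.5 N), tip under 34 mm high; all released and still (all of step 1 and x of tin_upper in the frame of carrier between -0.009 and 0.009 m and y of tin_upper in the frame of carrier between -0.0125 and -0.0055 m and z of tin_upper in the frame of carrier between 0.031 and 0.037 m and angle between tin_upper's own z axis and vertical below 0.06 rad and angle between the y axis of tin_upper and the y axis of carrier, either way round below 0.12 rad and x of wedge_tip in the frame of carrier between -0.014 and 0.014 m and y of wedge_tip in the frame of carrier between 0.03 and 0.052 m and z of wedge_tip in the frame of carrier between 0.009 and 0.034 m and angle between wedge's own z axis and vertical below 0.15 rad and contact force between wedge and tin_upper above 0.5 N and y of tin_lower in the frame of carrier between -0.0125 and -0.002 m and contact force between the fingers and tin_upper below 0.05 N and linear speed of each of tin_upper, wedge below 0.01 m/s and contact force between the fingers and wedge below 0.05 N); the robot touches nothing.
It fails at once if a bystander bottle is moved more than 30 mm (distance of any of amber_bottle, blue_dropper, red_dropper from where it was at the start of the episode above 0.03 m).
It fails at once if the lower tin is shoved more than 15 mm (distance of tin_lower from where it was at the start of the episode above 0.015 m).
It also fails if it takes over 62 s, if anything falls off the work surface, if the arm or the gripper's body presses on something with over 40 N, if the wrist force passes 120 N, or if a joint passes its speed limit or range.

## Working session

There is one attempt and no reset: what is moved stays moved. The work goes in short steps, Python scripts to look and compute and a shell command to move; the robot and the scene stay as the last step left them, time stands still between calls to the robot, and variables do not carry over. Pictures are saved under pics/ and viewed, and the job is handed in when it is done.

```bash
ls; mkdir -p pics; python3 - <<'E'
from bench import *
import cv2, numpy as np
print(sense())
for n in ["scene","top","wrist"]:
    c=get_calibration(n); print(n,c)
    p,d=read_camera(n); cv2.imwrite(f"pics/{n}0.png",p); np.save(f"pics/{n}0.npy",d)
E
```

```text
pics
{'time': 0.0, 'joint_pos': array([ 1.23798724,  0.46838861, -0.01158808,  1.6036524 ,  0.00600623,
        1.07143073, -0.05629151]), 'qvel': array([-1.03978289e-03, -1.24009048e-03,  3.33551378e-05, -7.87394823e-04,
        5.61002806e-04, -1.47787137e-03, -9.31733993e-04]), 'tau': array([ 6.04420893e-04, -5.32375789e+01,  2.17444712e-02, -2.51300651e+01,
        1.13727417e-02,  7.99332687e-03, -2.23706587e-05]), 'tool_pos': array([ 0.18550612, -0.62235834,  0.23031901]), 'tool_rot': array([ 0.5672938 , -0.56659571,  0.42313027, -0.42202823]), 'contact_force': array([ 0.89654583, -0.52460771,  0.49783543]), 'ft_torque': array([-0.01106677, -0.03082416, -0.03204119]), 'finger_gap': 0.08561283196384566}
scene {'fov_y': 53.68835778887263, 'cx': 274.09011659099934, 'cy': 207.48417117672625, 'k1': 0.036930676992103305, 'pose': array([[ 0.83016498, -0.48779815,  0.26996122,  0.30695686],
       [-0.55744799, -0.73392172,  0.38808588, -0.26769405],
       [ 0.00882283, -0.47266465, -0.88119821,  0.88959368],
       [ 0.        ,  0.        ,  0.        ,  1.        ]])}
top {'fov_y': 56.45128117887387, 'cx': 279.46831054823167, 'cy': 216.2130087830665, 'k1': -0.011751728192758003, 'pose': array([[-0.08561615, -0.96766263,  0.23727392,  0.36045582],
       [-0.99631524,  0.08436608, -0.01543691,  0.09673781],
       [-0.00508015, -0.23772127, -0.97132013,  0.91513998],
       [ 0.        ,  0.        ,  0.        ,  1.        ]])}
wrist {'fov_y': 59.3517914785585, 'cx': 278.3183381470379, 'cy': 221.39899461585009, 'k1': -0.0030727184709445883, 'T_tool_cam': array([[ 9.99999462e-01,  1.00626056e-03, -2.52054252e-04,
         7.98839438e-04],
       [ 5.41957859e-04, -2.99606283e-01,  9.54062776e-01,
        -1.42785040e-01],
       [ 8.84518711e-04, -9.54062400e-01, -2.99606668e-01,
         7.66428328e-02],
       [ 0.00000000e+00,  0.00000000e+00,  0.00000000e+00,
         1.00000000e+00]])}
```

View pics/scene0.png

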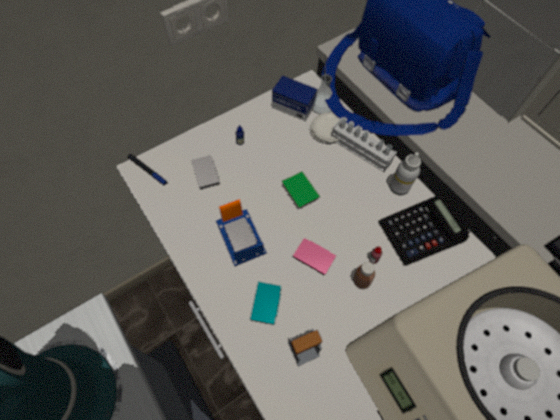

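View pics/top0.png

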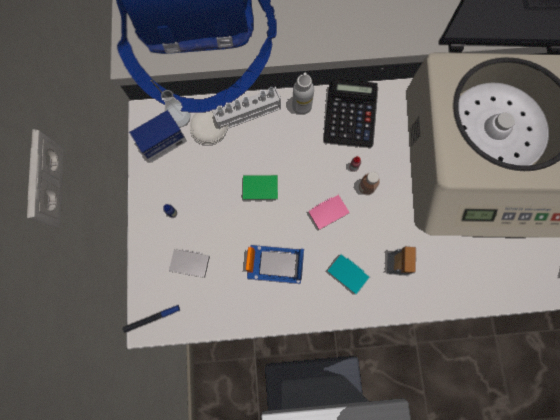

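View pics/wrist0.png

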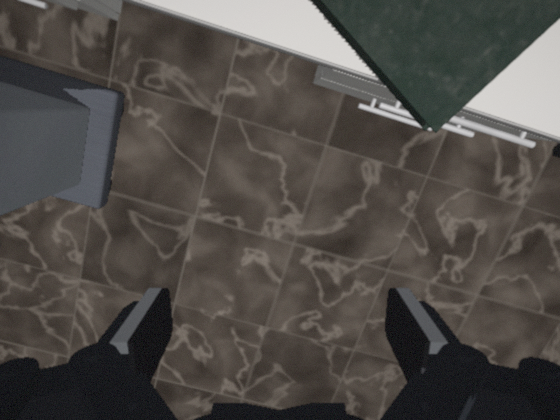

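The scene view shows the carrier at about (241,240), board at (300,190), grey tin at (205,172) and wedge at (305,345). In the top view the carrier is at (275,264) with the orange wall on the left (+y), the board at (260,188), grey tin at (190,263), wedge stand at (402,260), and bottles at (170,211), (356,163), (370,183). Next I measure them.

```bash
cat > h.py <<'E'
import numpy as np, cv2
from bench import *
from scipy.spatial.transform import Rotation as R
def K(c): 
    f=210/np.tan(np.radians(c["fov_y"])/2); return np.array([[f,0,c["cx"]],[0,f,c["cy"]],[0,0,1]])
def rays(c,px):
    px=np.asarray(px,float).reshape(-1,1,2)
    u=cv2.undistortPoints(px,K(c),np.array([c["k1"],0,0,0,0]))[:,0]
    return np.c_[u,np.ones(len(u))]
def pose(n,s=None):
    c=get_calibration(n)
    if n!="wrist": return c,c["pose"]
    T=np.eye(4); q=s["tool_rot"]; T[:3,:3]=R.from_quat([q[1],q[2],q[3],q[0]]).as_matrix(); T[:3,3]=s["tool_pos"]
    return c,T@c["T_tool_cam"]
def toplane(n,px,z,s=None):
    c,P=pose(n,s); d=rays(c,px)@P[:3,:3].T; o=P[:3,3]
    return o+d*((z-o[2])/d[:,2])[:,None]
def todepth(n,px,dep,s=None):
    c,P=pose(n,s); px=np.asarray(px).reshape(-1,2); z=dep[px[:,1].astype(int),px[:,0].astype(int)]
    return (rays(c,px)*z[:,None])@P[:3,:3].T+P[:3,3]
def project(n,pts,s=None):
    c,P=pose(n,s); T=np.linalg.inv(P)
    return cv2.projectPoints(np.asarray(pts,float).reshape(-1,1,3),cv2.Rodrigues(T[:3,:3])[0],T[:3,3],K(c),np.array([c["k1"],0,0,0,0]))[0][:,0]
def rect(n,mask,z,s=None):
    cs,_=cv2.findContours(mask.astype(np.uint8),cv2.RETR_EXTERNAL,cv2.CHAIN_APPROX_NONE)
    c=max(cs,key=cv2.contourArea).reshape(-1,2)
    w=toplane(n,c,z,s)[:,:2]*1000
    (cx,cy),(a,b),t=cv2.minAreaRect(w.astype(np.float32))
    M=cv2.moments(w.astype(np.float32).reshape(-1,1,2))
    if a>b: a,b,t=b,a,t+90
    # long axis yaw rel world y
    return np.round([cx,cy,a,b,(t+90)%180-90,M["m10"]/M["m00"],M["m01"]/M["m00"]],1)
def box(mask,x0,x1,y0,y1):
    m=np.zeros_like(mask); m[y0:y1,x0:x1]=mask[y0:y1,x0:x1]; return m
E
cat > m1.py <<'E'
from h import *
boxes={"top":dict(tin=(160,215,240,285,.0195),board=(235,285,170,205,.024),carr=(235,310,238,290,.008),lower=(250,305,245,285,.0275),wedge=(380,420,240,280,.086)),
"scene":dict(tin=(185,225,150,195,.0195),board=(275,325,165,215,.024),carr=(210,270,195,270,.008),lower=(222,262,212,254,.0275),wedge=(285,325,325,365,.086))}
for n in boxes:
    p=cv2.imread(f"pics/{n}0.png"); d=np.load(f"pics/{n}0.npy")
    p=cv2.resize(p,None,fx=1,fy=1); hsv=cv2.cvtColor(p,cv2.COLOR_BGR2HSV); h,s,v=cv2.split(hsv)
    M=dict(tin=(s<40)&(v<190) ,board=(h>45)&(h<75)&(s>120),carr=(h>100)&(h<130)&(s>100),lower=(s<60)&(v>100),wedge=(h>5)&(h<25)&(s>100))
    for k,b in boxes[n].items():
        m=box(M[k],*b[:4]).astype(np.uint8)
        ys,xs=np.nonzero(m); w=todepth(n,np.c_[xs,ys],d)
        print(n,k,rect(n,m,b[4]),len(xs),"depth med z",np.round(np.percentile(w[:,2],[10,50,90])*1000,1),"med xy",np.round(np.median(w[:,:2],0)*1000,1))
        
E
python3 m1.py
```

```text
top tin [490.6 304.1 101.2 129.9  -4.9 490.8 303.3] 2475 depth med z [-1.6  1.1 20.2] med xy [490.5 305.3]
top board [654.1 124.2  55.2  79.6  -5.  654.2 124. ] 780 depth med z [22.  24.  26.1] med xy [653.7 123.8]
top carr [470.8 101.9  79.2 123.4 -10.4 469.   97.2] 662 depth med z [ 6.4  9.1 60.2] med xy [461.  108.5]
top lower [468.9  96.   54.9  78.6 -10.2 468.1  95.8] 1256 depth med z [-0.6 26.2 29.2] med xy [464.3  93.4]
top wedge [ 446.7 -172.1   42.2   54.7   80.5  444.9 -175.6] 420 depth med z [44.5 90.7 93.3] med xy [ 445.3 -175.2]
scene tin [485.  296.7  99.4 135.2 -30.7 486.5 296.6] 1800 depth med z [-2.3  0.8 19.5] med xy [486.7 300.2]
scene board [653.4 120.9  57.6  82.7  -4.6 653.3 121. ] 690 depth med z [21.5 23.4 25.5] med xy [652.8 120.4]
scene carr [470.1 101.2  76.  121.2 -10.1 464.4  82.8] 651 depth med z [ 6.6 14.4 61.2] med xy [455.5  50.7]
scene lower [468.8  98.6  56.   73.2 -10.4 468.3  98.3] 1006 depth med z [-1.1 25.8 28.4] med xy [473.5 102.5]
scene wedge [ 444.  -183.2   27.2   55.    78.3  444.1 -182.6] 407 depth med z [88.7 91.1 93. ] med xy [ 443.  -183.2]
```

```bash
python3 - <<'E'
import cv2
p=cv2.imread("pics/top0.png")
cv2.imwrite("pics/topz.png",cv2.resize(p[140:300,155:430],None,fx=2.9,fy=2.9,interpolation=cv2.INTER_CUBIC))
E
```

```text
(no output)
```

View pics/topz.png

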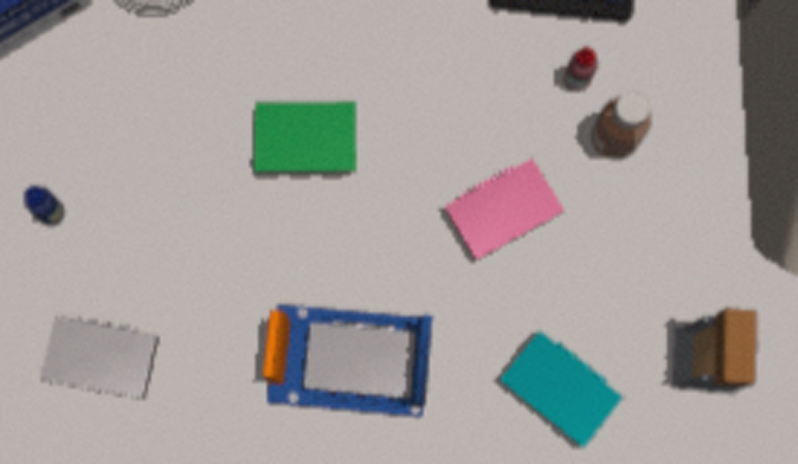

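```bash
python3 - <<'E'
from h import *
d=np.load("pics/top0.npy")
ys,xs=np.mgrid[0:420:1,0:560:1]; px=np.c_[xs.ravel(),ys.ravel()]
w=todepth("top",px,d); ok=d.ravel()>0
t=ok&(w[:,2]>.1)
for lo in np.arange(-.5,-.1,.05):
    q=w[t&(w[:,1]>lo)&(w[:,1]<lo+.05)&(w[:,0]<.8)]
    if len(q): print("y",lo.round(2),"minx",q[:,0].min().round(3),"maxz",q[:,2].max().round(3))
q=w[t&(w[:,0]<.8)&(w[:,0]>.3)]; print("ymax",q[:,1].max())
s=sense();q=s["tool_rot"]; Rm=R.from_quat([q[1],q[2],q[3],q[0]]).as_matrix(); print(Rm.round(4))
for n,p in dict(am=(370,183),red=(356,163),blue=(170,211)).items(): print(n,toplane("top",[p],.04).round(3))
E
```

```text
y -0.5 minx 0.49 maxz 0.174
y -0.45 minx 0.494 maxz 0.174
y -0.4 minx 0.5 maxz 0.174
y -0.35 minx 0.502 maxz 0.175
y -0.3 minx 0.51 maxz 0.173
y -0.25 minx 0.518 maxz 0.168
ymax 0.4832609347345289
[[ 2.856e-01 -5.000e-04  9.583e-01]
 [-9.583e-01  1.300e-03  2.856e-01]
 [-1.400e-03 -1.000e+00 -1.000e-04]]
am [[ 0.636 -0.136  0.04 ]]
red [[ 0.688 -0.11   0.04 ]]
blue [[0.609 0.334 0.04 ]]
```

```bash
python3 -m handwheel '[[[-0.301,-0.02,0.292],[0,-0.6,0],0.0854],[[-0.301,-0.02,0.292],[0,-0.6,0],0.0854],[[-0.301,-0.02,0.292],[0,-0.6,0],0.0854],[[-0.301,-0.02,0.292],[0,-0.6,0],0.0854],[[-0.301,-0.02,0.292],[0,-0.6,0],0.0854],[[-0.301,-0.02,0.292],[0,-0.6,0],0.0854],[[-0.301,-0.02,0.292],[0,-0.6,0],0.0854],[[-0.301,-0.02,0.292],[0,-0.6,0],0.0854],[[-0.568,0.06,0.658],[0,-1.194,0],0.0854],[[-0.568,0.06,0.658],[0,-1.194,0],0.0854],[[-0.568,0.06,0.658],[0,-1.194,0],0.0854],[[-0.568,0.06,0.658],[0,-1.194,0],0.0854],[[-0.568,0.06,0.658],[0,-1.194,0],0.0854],[[-0.568,0.06,0.658],[0,-1.194,0],0.0854],[[-0.568,0.06,0.658],[0,-1.194,0],0.0854],[[-0.568,0.06,0.658],[0,-1.194,0],0.0854],[[-0.568,0.06,0.658],[0,-1.194,0],0.0854],[[-0.568,0.06,0.658],[0,-1.194,0],0.0854]]' 50
cat > snap.py <<'E'
import sys
from h import *
t=sys.argv[1]
s=sense(); p,d=read_camera("wrist")
cv2.imwrite(f"pics/w{t}.png",p); np.save(f"pics/w{t}.npy",dict(s=s,d=d),allow_pickle=True)
q=s["tool_rot"]; print(s["time"],s["tool_pos"].round(4)); print(R.from_quat([q[1],q[2],q[3],q[0]]).as_matrix().round(4).tolist(), s["contact_force"].round(1),s["finger_gap"])
E
python3 snap.py 1
```

```text
time: 2.4
tool_pos: [0.6538, 0.1071, 0.1708]
tool_rot: [-0.706, 0.707, -0.032, 0.031]
contact_force: [0.4, -0.5, 0.2]
finger_gap: 0.0856
2.4 [0.6538 0.1071 0.1708]
[[0.996, -0.0011, 0.0889], [-0.0889, -0.0016, 0.996], [-0.0009, -1.0, -0.0017]] [ 0.4 -0.5  0.2] 0.08559029821811405
```

View pics/w1.png

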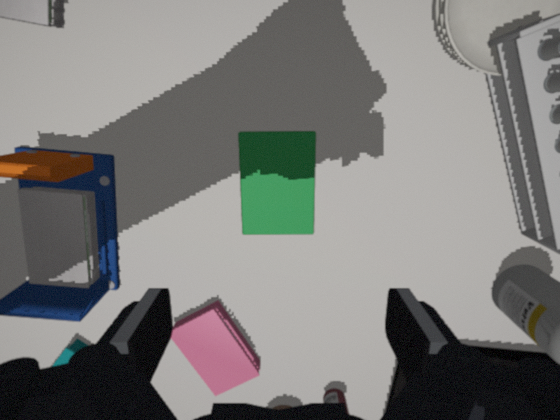

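The wrist view shows the board at (240–316, 131–235), the carrier on the left at (20–118, 150–315), and the finger tips at (165,290) and (392,290). The bottle tops are at the bottom edge.

```bash
cat > mw.py <<'E'
from h import *
def load(t):
    o=np.load(f"pics/w{t}.npy",allow_pickle=True).item(); p=cv2.imread(f"pics/w{t}.png")
    return o["s"],o["d"],cv2.split(cv2.cvtColor(p,cv2.COLOR_BGR2HSV))
E
python3 - <<'E'
from mw import *
s,d,(h,S,v)=load(1)
m=((h>45)&(h<75)&(S>100)).astype(np.uint8)
print("board",rect("wrist",m,.024,s)); ys,xs=np.nonzero(m); w=todepth("wrist",np.c_[xs,ys],d,s); print("z",np.median(w[:,2]))
E
```

```text
board [654.3 122.7  58.3  82.3  -4.6 654.4 122.8]
z 0.024187258108888277
```

```bash
python3 - <<'E'
from mw import *
s,d,_=load(1); c=get_calibration("wrist"); T=c["T_tool_cam"]
ys,xs=np.mgrid[270:400:1,90:470:1]; px=np.c_[xs.ravel(),ys.ravel()]
z=d[px[:,1],px[:,0]]; q=(rays(c,px)*z[:,None])@T[:3,:3].T+T[:3,3]
k=(z>0)&(q[:,1]>-.06)&(q[:,1]<.03)&(abs(q[:,2])<.04)
q=q[k]; print(len(q),q.min(0),q.max(0))
for a in range(-30,10,4):
    r=q[(q[:,1]>a/1000)&(q[:,1]<a/1000+.004)]
    if len(r): print(a,len(r),"x-",r[r[:,0]<0][:,0].max().round(4),"x+",r[r[:,0]>0][:,0].min().round(4),"z",r[:,2].min().round(4),r[:,2].max().round(4))
E
```

```text
8932 [-0.05654012 -0.05999774 -0.01234727] [ 0.05706418 -0.01199195  0.01368141]
-30 802 x- -0.0418 x+ 0.0426 z -0.0123 0.0109
-26 721 x- -0.0418 x+ 0.0426 z -0.0119 0.0111
-22 581 x- -0.0418 x+ 0.0427 z -0.012 0.0109
-18 366 x- -0.0419 x+ 0.0426 z -0.012 0.0105
-14 38 x- -0.0422 x+ 0.043 z -0.0091 0.0069
```

```bash
python3 -m handwheel '[[[-0.001,0.05,0.016],[0,-0.008,0],0.0854],[[-0.001,0.11,0.016],[0,-0.008,0],0.0854],[[-0.001,0.15,0.016],[0,-0.008,0],0.0854],[[-0.001,0.165,0.016],[0,-0.008,0],0.0854],[[-0.001,0.165,0.016],[0,-0.008,0],0.0854],[[-0.001,0.165,0.016],[0,-0.008,0],0.0854],[[-0.001,0.165,0.016],[0,-0.008,0],0.05],[[-0.001,0.165,0.016],[0,-0.008,0],0.05],[[-0.001,0.165,0.016],[0,-0.008,0],0.05],[[-0.001,0.165,0.016],[0,-0.008,0],0.05],[[-0.001,0.165,0.016],[0,-0.008,0],0.05],[[-0.001,0.165,0.016],[0,-0.008,0],0.05]]' 40
python3 snap.py 2
```

```text
time: 3.95
tool_pos: [0.6553, 0.1255, 0.008]
tool_rot: [-0.707, 0.707, -0.027, 0.029]
contact_force: [-0.7, -1.1, 5.8]
finger_gap: 0.0587
3.95 [0.6553 0.1255 0.008 ]
[[0.9969, 0.0021, 0.0791], [-0.0791, -0.0001, 0.9969], [0.0021, -1.0, 0.0001]] [-0.7 -1.1  5.8] 0.05867390899692851
```

View pics/w2.png

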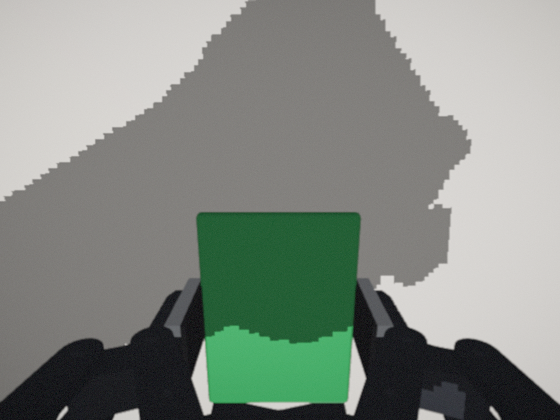

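```bash
python3 -m handwheel '[[[0,-0.02,0],[0,0,0],0.05],[[0,-0.07,0],[0,0,0],0.05],[[0,-0.12,0],[0,0,0],0.05],[[-0.05,-0.145,-0.03],[0,0.03,0],0.05],[[-0.10,-0.145,-0.06],[0,0.06,0],0.05],[[-0.15,-0.145,-0.09],[0,0.1,0],0.05],[[-0.182,-0.145,-0.108],[0,0.1,0],0.05],[[-0.182,-0.145,-0.108],[0,0.1,0],0.05],[[-0.182,-0.145,-0.108],[0,0.1,0],0.05],[[-0.182,-0.145,-0.108],[0,0.1,0],0.05]]'
python3 snap.py 3
```

```text
time: 5.25
tool_pos: [0.4657, 0.0329, 0.1517]
tool_rot: [0.705, -0.704, 0.062, -0.063]
contact_force: [0.1, -0.2, -1.4]
finger_gap: 0.0588
5.25 [0.4657 0.0329 0.1517]
[[0.9842, 0.0014, 0.1773], [-0.1773, 0.0007, 0.9842], [0.0013, -1.0, 0.0009]] [ 0.1 -0.2 -1.4] 0.058815620322629415
```

View pics/w3.png

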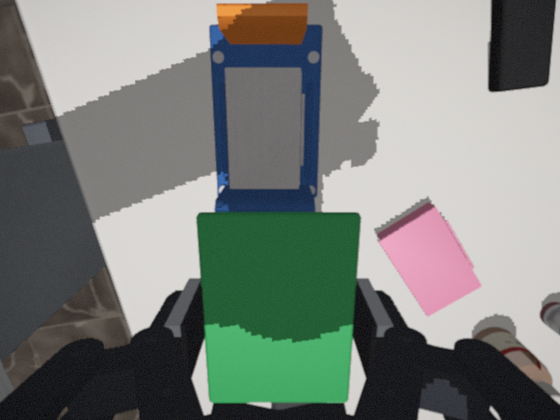

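The carrier is now clear at (210–321, 5–210). The base screws are near (218,57) and (313,57), the lower tin at (226–303, 67–188), the orange wall at the top, and the held board is level at (198–360, 212–402).

```bash
python3 - <<'E'
from mw import *
s,d,(h,S,v)=load(3)
p=cv2.imread("pics/w3.png"); cv2.imwrite("pics/w3z.png",cv2.resize(p[0:215,190:340],None,fx=2.8,fy=2.8,interpolation=cv2.INTER_CUBIC))
m=box(((S<60)&(v>60)).astype(np.uint8),218,309,64,192)
m=cv2.morphologyEx(m,cv2.MORPH_OPEN,np.ones((5,5)))
print("lower tin",rect("wrist",m,.0275,s)); ys,xs=np.nonzero(m); print(xs.min(),xs.max(),ys.min(),ys.max()); w=todepth("wrist",np.c_[xs,ys],d,s); print("z",np.median(w[:,2]))
m=((h>45)&(h<75)&(S>100)).astype(np.uint8)
ys,xs=np.nonzero(m); w=todepth("wrist",np.c_[xs,ys],d,s); zz=np.median(w[:,2]); A=np.linalg.lstsq(np.c_[w[:,:2],np.ones(len(w))],w[:,2],rcond=None)[0]; print("board z,slope",zz,A)
print("board",rect("wrist",m,zz,s))
# blue base edges per row
b=((h>100)&(h<130)&(S>90)).astype(np.uint8)
L=[];Rr=[]
for r in range(60,185,3):
    x=np.nonzero(b[r,195:340])[0]+195
    if len(x): L.append((x.min(),r)); Rr.append((x.max()+1,r))
for e in (L,Rr):
    w=toplane("wrist",e,.008,s)[:,:2]*1000; c=np.polyfit(w[:,1],w[:,0],1); res=w[:,0]-np.polyval(c,w[:,1]); k=abs(res)<1.5; c=np.polyfit(w[k,1],w[k,0],1); print("edge yaw",np.degrees(-np.arctan(c[0])),"x at y=100",np.polyval(c,100), k.sum(),len(k))
E
```

```text
lower tin [467.5  93.1  54.4  82.8 -10.2 467.1  93.1]
225 304 67 188
z 0.027554372330663407
board z,slope 0.16788211384783414 [0.00569907 0.06676323 0.16357171]
board [465.6  30.3  59.7  84.7 -10.2 465.5  30.3]
edge yaw -9.992914113171596 x at y=100 429.6619208911094 42 42
edge yaw -10.235173065307716 x at y=100 509.2556848639876 42 42
```

View pics/w3z.png

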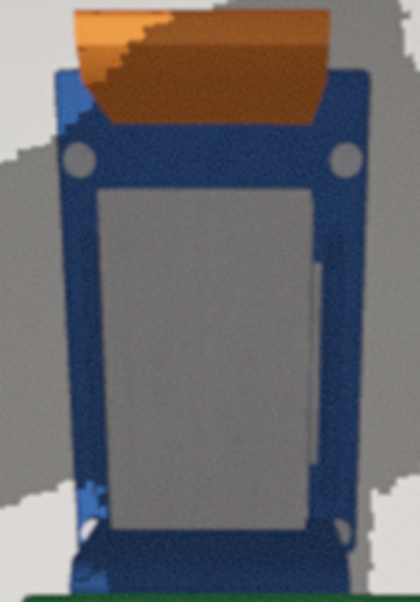

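```bash
python3 - <<'E'
from mw import *
s,d,(h,S,v)=load(3)
px=[(264,44.3),(265.5,25.3),(218.2,57.2),(313.4,57.2)]
w=toplane("wrist",px,.008,s)*1000; print(w.round(1))
ya=np.array([np.sin(np.radians(10.1)),np.cos(np.radians(10.1))]); o=np.array([468.9,102.]); 
print("carrier y of foot, base end, holes, tin:",((w[:,:2]-o)@ya).round(1))
def slope(m,s,d,nm):
    ys,xs=np.nonzero(m); w=todepth("wrist",np.c_[xs,ys],d,s); print(nm,np.linalg.lstsq(np.c_[w[:,:2],np.ones(len(w))],w[:,2],rcond=None)[0])
m=box((S<60).astype(np.uint8),230,300,72,184); slope(m,s,d,"tin")
for t in (1,2,3):
    s,d,(h,S,v)=load(t); m=((h>45)&(h<75)&(S>100)).astype(np.uint8); m=cv2.erode(m,np.ones((9,9))); slope(m,s,d,t)
E
```

```text
[[477.  150.5   8. ]
 [480.3 162.2   8. ]
 [443.2 148.    8. ]
 [510.2 136.    8. ]]
carrier y of foot, base end, holes, tin: [49.1 61.2 40.8 40.7]
tin [0.04617349 0.02240678 0.00484199]
1 [ 0.02240454  0.14987588 -0.00794469]
2 [0.00594455 0.07026452 0.01182648]
3 [0.01441591 0.07737362 0.15909675]
```

```bash
python3 - <<'E'
from mw import *
for t,rows,x0,x1 in ((1,range(135,235,15),245,312),(3,range(215,400,20),215,345),(3,range(70,188,15),230,300),(1,range(20,420,40),340,360)):
    s,d,_=load(t)
    for r in rows:
        px=np.array([(x,r) for x in range(x0,x1)]); w=todepth("wrist",px,d,s); print(t,r,np.median(w,0).round(4),w[:,2].std().round(4))
E
```

```text
1 135 [0.6586 0.1612 0.024 ] 0.0008
1 150 [0.6583 0.1499 0.0241] 0.0351
1 165 [0.6565 0.1383 0.0241] 0.0007
1 180 [0.6563 0.1264 0.0241] 0.0351
1 195 [0.6544 0.1144 0.0243] 0.0006
1 210 [0.6533 0.1016 0.0241] 0.0007
1 225 [0.6521 0.0889 0.0243] 0.0006
3 215 [0.4732 0.0706 0.1671] 0.0005
3 235 [0.4719 0.0634 0.168 ] 0.0006
3 255 [0.4709 0.0557 0.1679] 0.0156
3 275 [0.4695 0.0477 0.168 ] 0.0111
3 295 [0.4676 0.0392 0.168 ] 0.0005
3 315 [0.4661 0.0308 0.1678] 0.019
3 335 [0.4649 0.0216 0.1679] 0.0111
3 355 [0.4632 0.0124 0.1679] 0.0111
3 375 [0.461 0.003 0.168] 0.0006
3 395 [ 0.4594 -0.0074  0.1678] 0.0111
3 70 [0.4746 0.1319 0.0275] 0.0007
3 85 [0.4728 0.1227 0.0278] 0.0007
3 100 [0.4709 0.1131 0.0275] 0.0006
3 115 [0.4691 0.1034 0.0279] 0.0007
3 130 [0.4679 0.0934 0.0277] 0.0317
3 145 [0.4652 0.0831 0.0276] 0.0006
3 160 [0.4632 0.0727 0.0273] 0.0009
3 175 [0.4612 0.062  0.0276] 0.0009
1 20 [7.202e-01 2.399e-01 3.000e-04] 0.0008
1 60 [7.192e-01 2.116e-01 5.000e-04] 0.0006
1 100 [7.183e-01 1.819e-01 3.000e-04] 0.0006
1 140 [7.174e-01 1.501e-01 2.000e-04] 0.0008
1 180 [0.7163 0.1164 0.    ] 0.0006
1 220 [7.153e-01 8.030e-02 4.000e-04] 0.0008
1 260 [7.139e-01 4.170e-02 3.000e-04] 0.0006
1 300 [ 7.129e-01 -0.000e+00  2.000e-04] 0.0006
1 340 [ 7.114e-01 -4.460e-02  2.000e-04] 0.0008
1 380 [ 7.101e-01 -9.310e-02  2.000e-04] 0.0007
```

```bash
python3 -m handwheel '[[[-0.004,0,0.035],[0,0,0],0.05],[[-0.0087,0,0.0648],[0,0,0],0.05],[[-0.0087,0.03,0.0648],[0,0,0],0.05],[[-0.0087,0.07,0.0648],[0,0,0],0.05],[[-0.0087,0.1,0.0648],[0,0,0],0.05],[[-0.0087,0.11,0.0648],[0,0,0],0.05],[[-0.0087,0.124,0.0648],[0,0,0],0.05],[[-0.0087,0.124,0.0648],[0,0,0],0.05],[[-0.0087,0.124,0.0648],[0,0,0],0.05],[[-0.0087,0.124,0.0648],[0,0,0],0.05]]'
python3 snap.py 4
```

```text
time: 6.55
tool_pos: [0.468, 0.0975, 0.028]
tool_rot: [0.704, -0.704, 0.063, -0.064]
contact_force: [-0.5, -0.1, -0.8]
finger_gap: 0.0585
6.55 [0.468  0.0975 0.028 ]
[[0.984, 0.0015, 0.1783], [-0.1783, 0.0001, 0.984], [0.0015, -1.0, 0.0004]] [-0.5 -0.1 -0.8] 0.05850656585505276
```

View pics/w4.png

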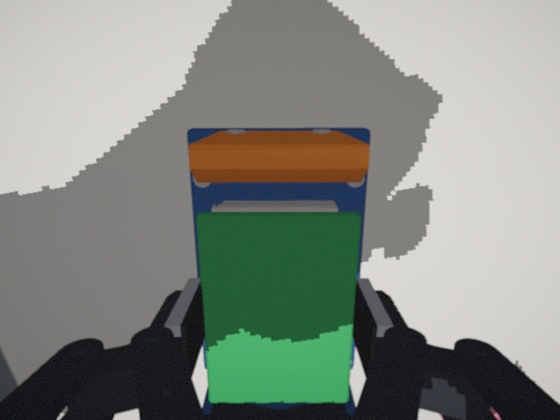

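The board sits centred over the carrier: base edges at 189 and 370, board at 198–360. Now I lower the last 10 mm and release.

```bash
python3 -m handwheel '[[[0,0.006,0],[0,0,0],0.05],[[0,0.01,0],[0,0,0],0.05],[[0,0.01,0],[0,0,0],0.05],[[0,0.01,0],[0,0,0],0.05],[[0,0.01,0],[0,0,0],0.08],[[0,0.01,0],[0,0,0],0.08],[[0,0.01,0],[0,0,0],0.08],[[0,0.01,0],[0,0,0],0.08],[[0,-0.03,0],[0,0,0],0.08],[[0,-0.08,0],[0,0,0],0.08],[[0,-0.11,0],[0,0,0],0.08],[[0,-0.11,-0.06],[0,0,0],0.08],[[0,-0.11,-0.06],[0,0,0],0.08],[[0,-0.11,-0.06],[0,0,0],0.08]]'
python3 snap.py 5
```

```text
time: 8.35
tool_pos: [0.4568, 0.0384, 0.1373]
tool_rot: [0.704, -0.704, 0.063, -0.064]
contact_force: [0.2, 1.0, -0.9]
finger_gap: 0.08
8.35 [0.4568 0.0384 0.1373]
[[0.9838, 0.0002, 0.179], [-0.179, 0.0002, 0.9838], [0.0002, -1.0, 0.0002]] [ 0.2  1.  -0.9] 0.07996828840500549
```

View pics/w5.png

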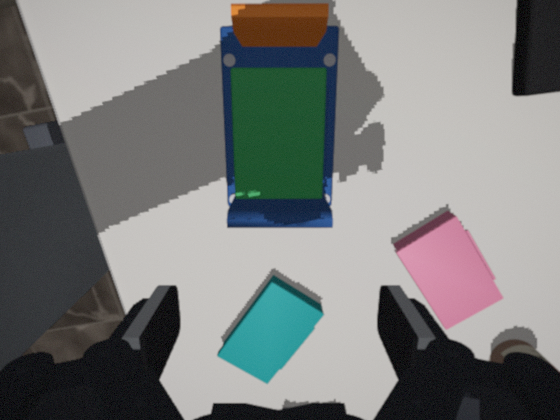

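```bash
cat > cb.py <<'E'
import sys
from mw import *
s,d,(h,S,v)=load(sys.argv[1])
m=((h>45)&(h<75)&(S>100)).astype(np.uint8)
ys,xs=np.nonzero(m); w=todepth("wrist",np.c_[xs,ys],d,s); print("board",rect("wrist",m,.034,s),"z pct",np.percentile(w[:,2],[10,50,90]).round(4))
E
python3 cb.py 5
```

```text
board [467.2  94.4  58.9  82.7 -10.3 467.3  94.7] z pct [0.0332 0.0341 0.035 ]
```

The board lies flat (z 34 mm) and square, centred near (467.4, 94.6). Next is the grey tin.

```bash
python3 -m handwheel '[[[0,-0.02,0.06],[0,0,0],0.0854],[[-0.005,-0.02,0.12],[0,0,0],0.0854],[[-0.009,-0.02,0.18],[0,0,0],0.0854],[[-0.009,-0.02,0.22],[0,0,0],0.0854],[[-0.009,-0.02,0.22],[0,0,0],0.0854],[[-0.009,-0.02,0.22],[0,0,0],0.0854]]'
python3 snap.py 6
```

```text
time: 9.15
tool_pos: [0.4863, 0.2567, 0.1566]
tool_rot: [-0.704, 0.705, -0.063, 0.062]
contact_force: [0.8, -0.1, -0.6]
finger_gap: 0.0853
9.15 [0.4863 0.2567 0.1566]
[[0.9843, -0.0014, 0.1767], [-0.1767, -0.0008, 0.9843], [-0.0012, -1.0, -0.0011]] [ 0.8 -0.1 -0.6] 0.0853324754311072
```

View pics/w6.png

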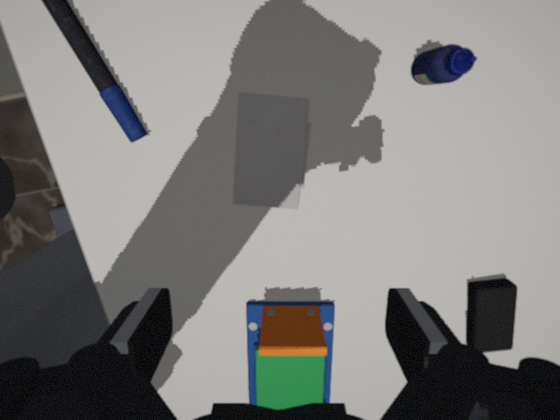

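The tin has corners near (239,92), (309,98), (301,208), (234,203). The blue dropper is at (440,65), well clear. The arm's shadow crosses the tin, so I segment it by height.

```bash
cat > ct.py <<'E'
import sys
from mw import *
t=sys.argv[1]; b=list(map(int,sys.argv[2:6])); zt=float(sys.argv[6])
s,d,_=load(t)
ys,xs=np.mgrid[0:420,0:560]; w=todepth("wrist",np.c_[xs.ravel(),ys.ravel()],d,s)
Z=cv2.medianBlur(w[:,2].reshape(420,560).astype(np.float32),3)
m=box(((Z>zt-.007)&(Z<zt+.007)).astype(np.uint8),*b)
m=cv2.morphologyEx(m,cv2.MORPH_OPEN,np.ones((5,5)))
cs,_=cv2.findContours(m,cv2.RETR_EXTERNAL,cv2.CHAIN_APPROX_NONE); c=max(cs,key=cv2.contourArea)
print(rect("wrist",m,zt,s),"z",np.median(Z[m>0]),cv2.boxPoints(cv2.minAreaRect(c)).round(0).tolist())
E
python3 ct.py 6 200 350 70 240 .0195
```

```text
[488.5 298.9  54.   83.1 -15.1 488.  299.1] z 0.019551665 [[232.0, 205.0], [238.0, 92.0], [311.0, 95.0], [305.0, 209.0]]
```

```bash
python3 -m handwheel '[[[-0.003,0.04,0.025],[0,0.05,0],0.0854],[[-0.0055,0.09,0.042],[0,0.086,0],0.0854],[[-0.0055,0.12,0.042],[0,0.086,0],0.0854],[[-0.0055,0.14,0.042],[0,0.086,0],0.0854],[[-0.0055,0.152,0.042],[0,0.086,0],0.0854],[[-0.0055,0.152,0.042],[0,0.086,0],0.0854],[[-0.0055,0.152,0.042],[0,0.086,0],0.0854]]'
python3 snap.py 7
```

```text
time: 10.07
tool_pos: [0.4899, 0.2991, 0.0063]
tool_rot: [0.701, -0.7, 0.093, -0.094]
contact_force: [-0.8, 1.1, 0.5]
finger_gap: 0.0854
10.075 [0.4899 0.2991 0.0063]
[[0.965, 0.0016, 0.2624], [-0.2624, 0.0009, 0.965], [0.0013, -1.0, 0.0013]] [-0.8  1.1  0.5] 0.08543308329228078
```

View pics/w7.png

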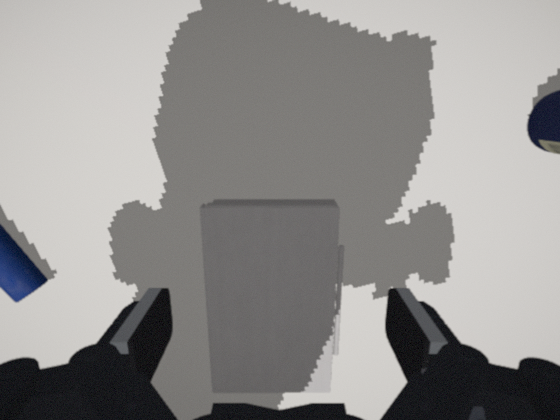

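The tin spans columns 202–338 while the fingers are centred on 279, so I shift about 3 mm and close.

```bash
python3 -m handwheel '[[[-0.003,0.001,0],[0,0,0],0.0854],[[-0.003,0.001,0],[0,0,0],0.045],[[-0.003,0.001,0],[0,0,0],0.045],[[-0.003,0.001,0],[0,0,0],0.045],[[-0.003,0.001,0],[0,0,0],0.045],[[-0.003,0.001,0],[0,0,0],0.045],[[-0.003,0.001,0],[0,0,0],0.045],[[-0.003,-0.03,0],[0,0,0],0.045],[[-0.003,-0.08,0],[0,0,0],0.045],[[-0.003,-0.13,0],[0,0,0],0.045],[[-0.003,-0.15,0],[0,0,0],0.045],[[-0.003,-0.15,0],[0,0,0],0.045]]' 45
python3 snap.py 8
```

```text
time: 11.62
tool_pos: [0.4868, 0.2996, 0.1559]
tool_rot: [0.701, -0.701, 0.093, -0.094]
contact_force: [-0.4, 0.1, -1.6]
finger_gap: 0.0514
11.625 [0.4868 0.2996 0.1559]
[[0.965, 0.0019, 0.2624], [-0.2624, 0.0005, 0.965], [0.0017, -1.0, 0.001]] [-0.4  0.1 -1.6] 0.051398184486929545
```

View pics/w8.png

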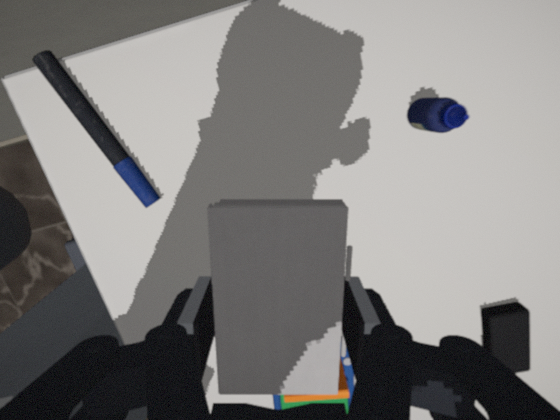

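```bash
python3 - <<'E'
from mw import *
s,d,_=load(8)
for r in range(215,390,25):
    px=np.array([(x,r) for x in range(222,335)]); w=todepth("wrist",px,d,s); print(r,np.median(w,0).round(4))
E
python3 ct.py 8 195 360 190 395 .1685
```

```text
215 [0.4971 0.3363 0.1706]
240 [0.4946 0.3269 0.1706]
265 [0.492  0.3173 0.1705]
290 [0.4895 0.3071 0.1705]
315 [0.4866 0.2967 0.1706]
340 [0.4833 0.2854 0.1705]
365 [0.4801 0.2738 0.1705]
[486.5 299.   64.5  85.6 -15.3 487.2 299. ] z 0.1705312 [[195.0, 203.0], [359.0, 203.0], [359.0, 394.0], [195.0, 394.0]]
```

```bash
python3 - <<'E'
from mw import *
s,d,_=load(8)
p=cv2.imread("pics/w8.png"); g=p[:,:,1].astype(int)
print(g[196:212,280], g[384:402,250], g[384:402,310])
w=toplane("wrist",[(211,206.5),(347,206.5),(340,393),(217.5,393)],.1706,s)*1000; print(w.round(1), w.mean(0).round(1))
s5=load(5)[0]
w=toplane("wrist",[(279.5,46.5),(279,26.8)],.008,s5)*1000; print("foot, base end",w.round(1))
E
```

```text
[112 112 108  93  84  81  79  80  82  86  93  89  96 100  97  96] [ 90  89  88  89  90  88  90  93  84  99 143 186 194 192 193 192 191 191] [171 171 171 171 170 171 169 169 169 166 149 137 129 131 129 133 141 148]
[[474.7 345.8 170.6]
 [521.9 333.  170.6]
 [501.9 253.  170.6]
 [451.5 266.8 170.6]] [487.5 299.6 170.6]
foot, base end [[478.4 150.5   8. ]
 [480.2 162.3   8. ]]
```

```bash
python3 -m handwheel '[[[0.01,0,-0.05],[0,-0.03,0],0.045],[[0.02,0,-0.1],[0,-0.06,0],0.045],[[0.03,0,-0.15],[0,-0.089,0],0.045],[[0.0352,0,-0.19],[0,-0.089,0],0.045],[[0.0352,0,-0.2022],[0,-0.089,0],0.045],[[0.0352,0,-0.2022],[0,-0.089,0],0.045],[[0.0352,0.04,-0.2022],[0,-0.089,0],0.045],[[0.0352,0.07,-0.2022],[0,-0.089,0],0.045],[[0.0352,0.09,-0.2022],[0,-0.089,0],0.045],[[0.0352,0.105,-0.2022],[0,-0.089,0],0.045],[[0.0352,0.105,-0.2022],[0,-0.089,0],0.045],[[0.0352,0.105,-0.2022],[0,-0.089,0],0.045]]'
python3 snap.py 9
```

```text
time: 13.18
tool_pos: [0.4677, 0.096, 0.0507]
tool_rot: [0.705, -0.704, 0.062, -0.062]
contact_force: [-0.1, -0.3, -0.7]
finger_gap: 0.0515
13.175 [0.4677 0.096  0.0507]
[[0.9847, 0.0009, 0.1744], [-0.1744, 0.0005, 0.9847], [0.0008, -1.0, 0.0006]] [-0.1 -0.3 -0.7] 0.05151015128110063
```

View pics/w9.png

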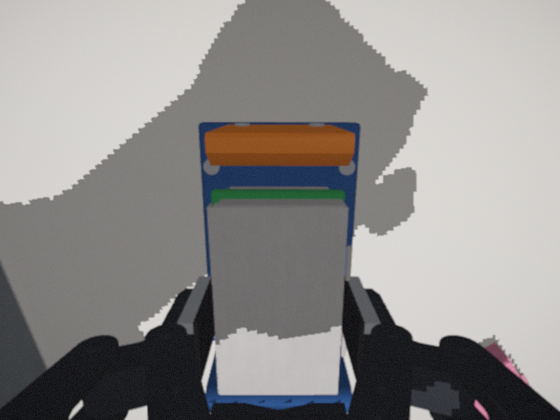

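The upper tin is aligned: tin at 209–347, board at 211–345, carrier at 200–360. Lower and release.

```bash
python3 -m handwheel '[[[0,0.006,0],[0,0,0],0.045],[[0,0.012,0],[0,0,0],0.045],[[0,0.012,0],[0,0,0],0.045],[[0,0.012,0],[0,0,0],0.045],[[0,0.012,0],[0,0,0],0.078],[[0,0.012,0],[0,0,0],0.078],[[0,0.012,0],[0,0,0],0.078],[[0,0.012,0],[0,0,0],0.078],[[0,-0.03,0],[0,0,0],0.078],[[0,-0.08,0],[0,0,0],0.078],[[0,-0.09,0],[0,0,0],0.078],[[0,-0.09,-0.06],[0,0,0],0.078],[[0,-0.09,-0.06],[0,0,0],0.078],[[0,-0.09,-0.06],[0,0,0],0.078]]'
python3 snap.py 10
```

```text
time: 14.98
tool_pos: [0.4564, 0.036, 0.1398]
tool_rot: [0.704, -0.704, 0.063, -0.062]
contact_force: [-0.1, 0.2, 0.2]
finger_gap: 0.078
14.975 [0.4564 0.036  0.1398]
[[0.9844, -0.0008, 0.1761], [-0.1761, 0.0002, 0.9844], [-0.0008, -1.0, 0.0001]] [-0.1  0.2  0.2] 0.07797808336296
```

View pics/w10.png

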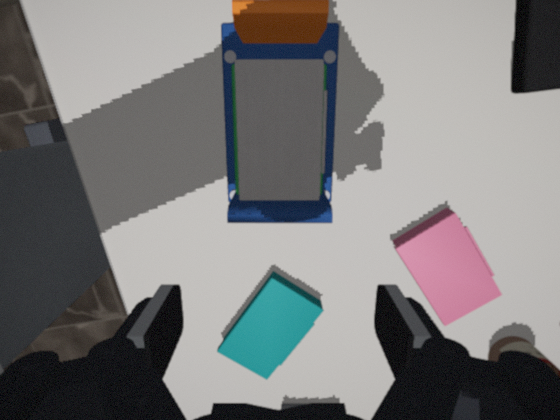

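```bash
python3 ct.py 10 210 350 55 235 .0535
```

```text
[467.2  90.7  66.6  90.6 -10.1 467.6  90.2] z 0.053469256 [[228.0, 60.0], [331.0, 60.0], [331.0, 212.0], [228.0, 212.0]]
```

```bash
python3 - <<'E'
from mw import *
s,d,(h,S,v)=load(10)
m=box((S<60).astype(np.uint8),230,326,56,204); m=cv2.morphologyEx(m,cv2.MORPH_OPEN,np.ones((7,7)))
r=rect("wrist",m,.0535,s); print(r); ys,xs=np.nonzero(m);print(xs.min(),xs.max(),ys.min(),ys.max())
e=r[:2]-np.array([469.4,100.8]); a=np.radians(-10.1); print("carrier x,y",e@[np.cos(a),np.sin(a)],e@[-np.sin(a),np.cos(a)])
E
```

```text
[468.8  94.8  53.9  83.2 -10.  468.4  95. ]
235 325 59 200
carrier x,y 0.4614984485672943 -6.012239115501806
```

The upper tin is at carrier (+0.5, −6.0) mm, square, top at 53.5 mm. Next is the wedge.

```bash
python3 -m handwheel '[[[0.005,-0.03,-0.03],[0,0,0],0.0854],[[0.012,-0.06,-0.08],[0,0,0],0.0854],[[0.018,-0.06,-0.14],[0,0,0],0.0854],[[0.028,-0.06,-0.2],[0,0,0],0.0854],[[0.032,-0.06,-0.225],[0,0,0],0.0854],[[0.032,-0.06,-0.225],[0,0,0],0.0854],[[0.032,-0.06,-0.225],[0,0,0],0.0854]]'
python3 snap.py 11
```

```text
time: 15.9
tool_pos: [0.4493, -0.1889, 0.2]
tool_rot: [0.705, -0.704, 0.061, -0.061]
contact_force: [-0.3, 0.5, 0.1]
finger_gap: 0.0851
15.9 [ 0.4493 -0.1889  0.2   ]
[[0.985, -0.0003, 0.1723], [-0.1723, 0.001, 0.985], [-0.0004, -1.0, 0.001]] [-0.3  0.5  0.1] 0.08511941769117369
```

View pics/w11.png

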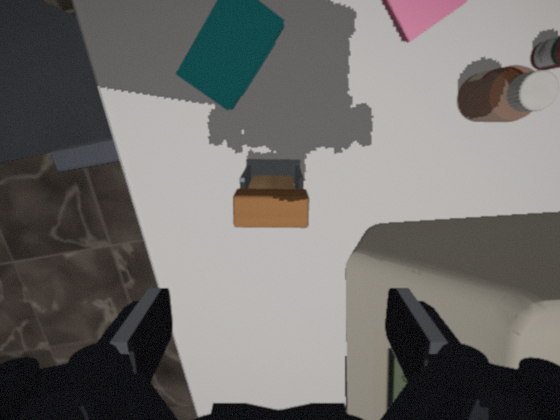

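The wedge head is at (233–309, 190–228), with part of the blade's +y face visible at (250–297, 176–190). I check in depth whether that face is the flat one.

```bash
python3 - <<'E'
from mw import *
s,d,(h,S,v)=load(11)
for r in range(170,230,2):
    px=np.array([(x,r) for x in range(258,288)]); w=todepth("wrist",px,d,s); w=w[w[:,2]<.15]
    a=np.radians(-10); e=w[:,:2]@[-np.sin(a),np.cos(a)]
    print(r,np.median(w,0).round(4),"yc",np.median(e).round(4))
m=((h>5)&(h<25)&(S>100)).astype(np.uint8); m[:, :220]=0; m[:,320:]=0; m[:190]=0; m[235:]=0
print(rect("wrist",m,.092,s))
dt=np.load("pics/top0.npy")
for c in range(393,416,2):
    px=np.array([(c,y) for y in range(254,266)]); w=todepth("top",px,dt); e=w[:,:2]@[-np.sin(a),np.cos(a)]; print(c,np.median(w,0).round(4),np.median(e).round(4))
E
```

```text
170 [ 0.4477 -0.1687  0.0048] yc -0.0883
172 [ 0.4474 -0.1706  0.0044] yc -0.0903
174 [ 0.447  -0.1725  0.0039] yc -0.0922
176 [ 0.4473 -0.1719  0.0169] yc -0.0917
178 [ 0.4474 -0.1721  0.026 ] yc -0.0918
180 [ 0.4476 -0.1721  0.0353] yc -0.0918
182 [ 0.4477 -0.1721  0.0439] yc -0.0918
184 [ 0.4478 -0.1722  0.0519] yc -0.0918
186 [ 0.4479 -0.1721  0.0599] yc -0.0917
188 [ 0.448  -0.1725  0.0664] yc -0.0919
190 [ 0.4482 -0.1722  0.0744] yc -0.0917
192 [ 0.448  -0.172   0.0808] yc -0.0918
194 [ 0.4484 -0.1722  0.0873] yc -0.0917
196 [ 0.4483 -0.1729  0.0913] yc -0.0922
198 [ 0.4478 -0.1739  0.0922] yc -0.0935
200 [ 0.4479 -0.1753  0.0919] yc -0.095
202 [ 0.4476 -0.1768  0.092 ] yc -0.0964
204 [ 0.4474 -0.1783  0.0921] yc -0.0979
206 [ 0.4471 -0.1796  0.0921] yc -0.0993
208 [ 0.4469 -0.181   0.0925] yc -0.1006
210 [ 0.4466 -0.1824  0.0923] yc -0.1021
212 [ 0.4463 -0.184   0.0921] yc -0.1036
214 [ 0.446  -0.1855  0.0922] yc -0.1051
216 [ 0.4458 -0.1869  0.0921] yc -0.1066
218 [ 0.4455 -0.1884  0.092 ] yc -0.1081
220 [ 0.4449 -0.1899  0.0922] yc -0.1096
222 [ 0.445  -0.1913  0.0922] yc -0.111
224 [ 0.4448 -0.1927  0.0921] yc -0.1126
226 [ 0.4448 -0.1944  0.0923] yc -0.114
228 [ 4.374e-01 -2.256e-01 -2.000e-04] yc -0.1463
[ 445.4 -181.    26.3   52.2   80.1  445.5 -181.2]
393 [ 0.4563 -0.1726  0.0049] -0.0906
395 [ 0.4541 -0.1723  0.0195] -0.0913
397 [ 0.4522 -0.1721  0.0373] -0.0909
399 [ 0.4502 -0.1721  0.0511] -0.0912
401 [ 0.4485 -0.172   0.0655] -0.0915
403 [ 0.4464 -0.1713  0.082 ] -0.091
405 [ 0.4449 -0.172   0.092 ] -0.0921
407 [ 0.4446 -0.1764  0.0918] -0.0963
409 [ 0.4442 -0.1805  0.0924] -0.1003
411 [ 0.4439 -0.1843  0.0923] -0.1046
413 [ 0.4436 -0.1892  0.0917] -0.109
415 [ 0.4431 -0.193   0.093 ] -0.1127
```

The +y face is vertical (constant y at all heights), so it is the flat face, and the wedge already points the carrier's way with yaw about −9.9°. Descend and check before closing.

```bash
python3 -m handwheel '[[[-0.0041,0.03,0.0044],[0,0,0],0.0854],[[-0.0041,0.08,0.0044],[0,0,0],0.0854],[[-0.0041,0.11,0.0044],[0,0,0],0.0854],[[-0.0041,0.136,0.0044],[0,0,0],0.0854],[[-0.0041,0.136,0.0044],[0,0,0],0.0854],[[-0.0041,0.136,0.0044],[0,0,0],0.0854]]'
python3 snap.py 12
```

```text
time: 16.7
tool_pos: [0.4465, -0.1851, 0.0651]
tool_rot: [-0.704, 0.704, -0.061, 0.062]
contact_force: [1.0, -0.1, 0.0]
finger_gap: 0.0853
16.7 [ 0.4465 -0.1851  0.0651]
[[0.9848, 0.0012, 0.1734], [-0.1734, -0.0002, 0.9848], [0.0012, -1.0, 0.0001]] [ 1.  -0.1  0. ] 0.08532592886566329
```

View pics/w12.png

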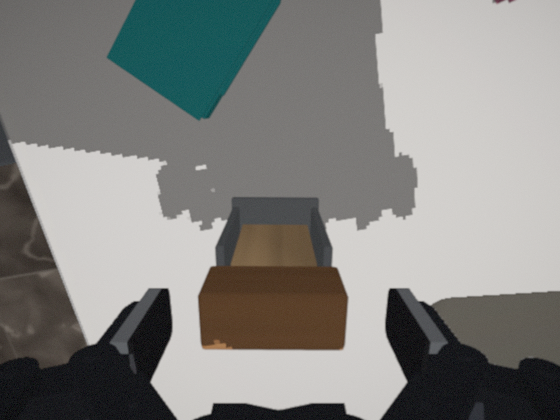

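```bash
python3 -m handwheel '[[[-0.002,0,0],[0,0,0],0.0854],[[-0.002,0,0],[0,0,0],0.04],[[-0.002,0,0],[0,0,0],0.04],[[-0.002,0,0],[0,0,0],0.04],[[-0.002,0,0],[0,0,0],0.04],[[-0.002,0,0],[0,0,0],0.04],[[-0.002,0,0],[0,0,0],0.04],[[-0.002,-0.02,0],[0,0,0],0.04],[[-0.002,-0.05,0],[0,0,0],0.04],[[-0.002,-0.09,0],[0,0,0],0.04],[[-0.002,-0.13,0],[0,0,0],0.04],[[-0.002,-0.13,0],[0,0,0],0.04],[[-0.002,-0.13,0],[0,0,0],0.04]]' 80
python3 snap.py 13
```

```text
time: 18.38
tool_pos: [0.4429, -0.1856, 0.1937]
tool_rot: [-0.704, 0.704, -0.063, 0.062]
contact_force: [0.0, -0.7, -1.2]
finger_gap: 0.0527
18.375 [ 0.4429 -0.1856  0.1937]
[[0.9845, -0.0011, 0.1755], [-0.1755, 0.0, 0.9845], [-0.0011, -1.0, -0.0002]] [ 0.  -0.7 -1.2] 0.05273403932730257
```

View pics/w13.png

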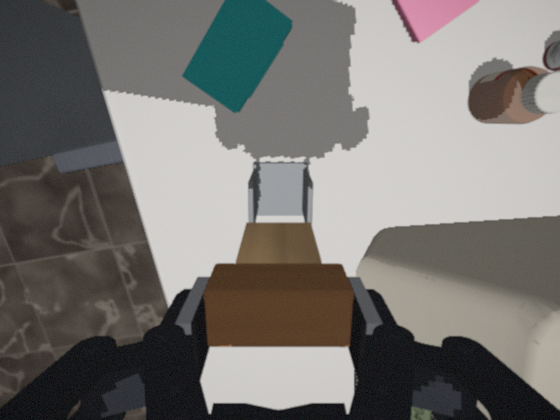

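```bash
cat > cw.py <<'E'
import sys
from mw import *
s,d,(h,S,v)=load(sys.argv[1]); c=get_calibration("wrist"); T=c["T_tool_cam"]
for r in range(225,352,6):
    px=np.array([(x,r) for x in range(250,305)]); z=d[px[:,1],px[:,0]]; q=(rays(c,px)*z[:,None])@T[:3,:3].T+T[:3,3]; q=q[z>.05]; print(r,np.median(q[:,1:],0).round(4))
E
python3 cw.py 13
```

```text
225 [0.0475 0.0142]
231 [0.0376 0.0142]
237 [0.0282 0.0142]
243 [0.0203 0.0141]
249 [0.0126 0.0141]
255 [0.0054 0.0142]
261 [-0.001   0.0142]
267 [-0.007   0.0142]
273 [-0.0125  0.0141]
279 [-0.0177  0.0141]
285 [-0.0227  0.0142]
291 [-0.0262  0.0137]
297 [-0.027   0.0117]
303 [-0.027   0.0094]
309 [-0.027  0.007]
315 [-0.027   0.0045]
321 [-0.0269  0.002 ]
327 [-0.027  -0.0004]
333 [-0.0271 -0.0029]
339 [-0.0271 -0.0054]
345 [-0.0268 -0.0082]
351 [ 0.1936 -0.1757]
```

The wedge is held upright: flat face 14.2 mm ahead of the TCP, tip 59 mm below it. Move over the gap.

```bash
python3 -m handwheel '[[[0,0,0.05],[0,0,0],0.04],[[-0.006,0,0.11],[0,0,0],0.04],[[-0.012,0,0.17],[0,0,0],0.04],[[-0.018,0,0.23],[0,0,0],0.04],[[-0.022,0,0.28],[0,0,0],0.04],[[-0.0242,0,0.31],[0,0,0],0.04],[[-0.0242,0,0.3215],[0,0,0],0.04],[[-0.0242,0,0.3215],[0,0,0],0.04],[[-0.0242,0.03,0.3215],[0,0,0],0.04],[[-0.0242,0.055,0.3215],[0,0,0],0.04],[[-0.0242,0.055,0.3215],[0,0,0],0.04],[[-0.0242,0.055,0.3215],[0,0,0],0.04]]'
python3 snap.py 14
python3 - <<'E'
from h import *
for n in("top","scene"):
    p,d=read_camera(n); cv2.imwrite(f"pics/{n}14.png",p); np.save(f"pics/{n}14.npy",d)
p=cv2.imread("pics/scene14.png"); cv2.imwrite("pics/s14z.png",cv2.resize(p[150:300,150:330],None,fx=4,fy=4,interpolation=cv2.INTER_CUBIC))
E
```

```text
time: 19.92
tool_pos: [0.4766, 0.1344, 0.1399]
tool_rot: [-0.704, 0.704, -0.062, 0.063]
contact_force: [0.4, 0.1, -0.5]
finger_gap: 0.0523
19.925 [0.4766 0.1344 0.1399]
[[0.9843, 0.0007, 0.1766], [-0.1766, -0.0001, 0.9843], [0.0007, -1.0, -0.0]] [ 0.4  0.1 -0.5] 0.052341655427120784
```

View pics/w14.png

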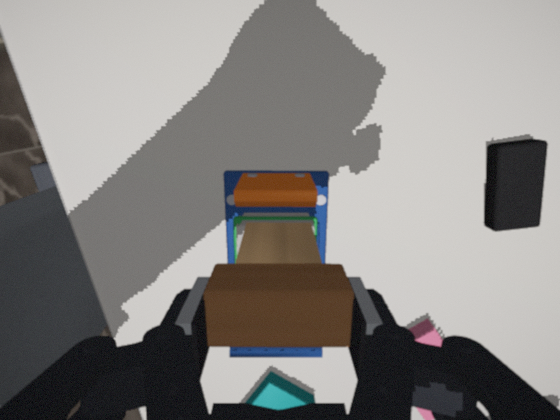

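View pics/s14z.png

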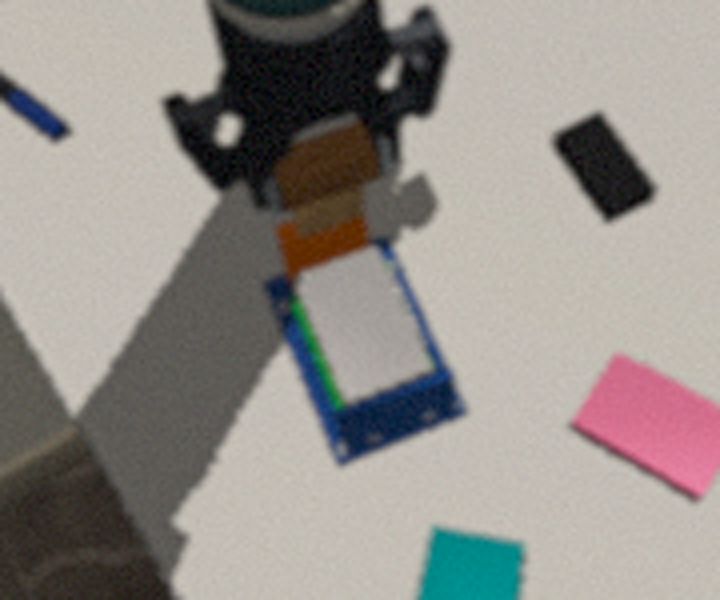

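```bash
python3 - <<'E'
from mw import *
s,d,(h,S,v)=load(14); p=cv2.imread("pics/w14.png")
print([tuple(p[r,275]) for r in range(170,224,3)])
w=toplane("wrist",[(235,205),(316,205),(275,206.5)],.060,s)*1000; a=np.radians(-10.1)
e=w[:,:2]-s["tool_pos"][:2]*1000
print(w.round(1)); print("rel TCP, carrier axes x,y:", (e@[np.cos(a),np.sin(a)]).round(1),(e@[-np.sin(a),np.cos(a)]).round(1))
for r in range(176,222,3):
    px=np.array([(x,r) for x in range(262,290)]); q=np.median(todepth("wrist",px,d,s),0); f=q[:2]*1000-s["tool_pos"][:2]*1000; print(r,q.round(4),(f@[-np.sin(a),np.cos(a)]).round(1))
E
```

```text
[(np.uint8(102), np.uint8(97), np.uint8(96)), (np.uint8(44), np.uint8(58), np.uint8(94)), (np.uint8(22), np.uint8(63), np.uint8(115)), (np.uint8(27), np.uint8(62), np.uint8(117)), (np.uint8(24), np.uint8(62), np.uint8(117)), (np.uint8(17), np.uint8(61), np.uint8(112)), (np.uint8(20), np.uint8(58), np.uint8(113)), (np.uint8(28), np.uint8(72), np.uint8(133)), (np.uint8(31), np.uint8(78), np.uint8(137)), (np.uint8(26), np.uint8(72), np.uint8(134)), (np.uint8(35), np.uint8(77), np.uint8(136)), (np.uint8(26), np.uint8(63), np.uint8(114)), (np.uint8(52), np.uint8(53), np.uint8(85)), (np.uint8(80), np.uint8(49), np.uint8(30)), (np.uint8(80), np.uint8(63), np.uint8(57)), (np.uint8(84), np.uint8(87), np.uint8(82)), (np.uint8(49), np.uint8(86), np.uint8(35)), (np.uint8(84), np.uint8(87), np.uint8(88))]
[[453.4 155.6  60. ]
 [503.2 146.7  60. ]
 [477.8 150.3  60. ]]
rel TCP, carrier axes x,y: [-26.6  24.   -1.6] [16.9 16.8 15.9]
176 [0.4801 0.1624 0.0213] 28.2
179 [0.4802 0.1624 0.0327] 28.2
182 [0.4802 0.1623 0.0432] 28.1
185 [0.4802 0.1621 0.0528] 27.9
188 [0.4803 0.1622 0.0616] 28.0
191 [0.4802 0.1618 0.0672] 27.6
194 [0.48  0.16  0.068] 25.8
197 [0.4796 0.1583 0.0681] 24.0
200 [0.4792 0.1563 0.0682] 22.1
203 [0.4788 0.1539 0.0652] 19.6
206 [0.4783 0.1509 0.0607] 16.5
209 [0.475  0.1347 0.0083] 0.1
212 [0.4745 0.1321 0.0077] -2.6
215 [0.4749 0.1337 0.0221] -1.0
218 [0.4752 0.1349 0.0334] 0.3
221 [0.4751 0.1341 0.0379] -0.5
```

```bash
python3 -m handwheel '[[[-0.001,0.015,0],[0,0,0],0.04],[[-0.001,0.03,0.001],[0,0,0],0.04],[[-0.001,0.036,0.001],[0,0,0],0.04],[[-0.001,0.036,0.001],[0,0,0],0.04],[[-0.001,0.041,0.001],[0,0,0],0.04],[[-0.001,0.041,0.001],[0,0,0],0.04],[[-0.001,0.041,0.001],[0,0,0],0.04]]'
```

```text
time: 20.95
tool_pos: [0.4754, 0.1365, 0.0984]
tool_rot: [0.704, -0.704, 0.062, -0.062]
contact_force: [0.1, 1.4, -0.4]
finger_gap: 0.0526
```

```bash
python3 -m handwheel '[[[0,0.003,0],[0,0,0],0.04],[[0,0.006,0],[0,0,0],0.04],[[0,0.006,0],[0,0,0],0.04]]'; python3 -m handwheel '[[[0,0.002,0],[0,0,0],0.04],[[0,0.004,0],[0,0,0],0.04],[[0,0.004,0],[0,0,0],0.04]]'; python3 snap.py 15
```

```text
time: 21.32
tool_pos: [0.4751, 0.1364, 0.092]
tool_rot: [0.704, -0.704, 0.062, -0.062]
contact_force: [0.1, -0.0, -1.2]
finger_gap: 0.0529
time: 21.7
tool_pos: [0.4752, 0.1364, 0.0881]
tool_rot: [0.704, -0.704, 0.062, -0.062]
contact_force: [0.0, 0.4, -1.3]
finger_gap: 0.0528
21.7 [0.4752 0.1364 0.0881]
[[0.9846, -0.0001, 0.175], [-0.175, 0.0001, 0.9846], [-0.0001, -1.0, 0.0001]] [ 0.   0.4 -1.3] 0.05277315457564104
```

View pics/w15.png

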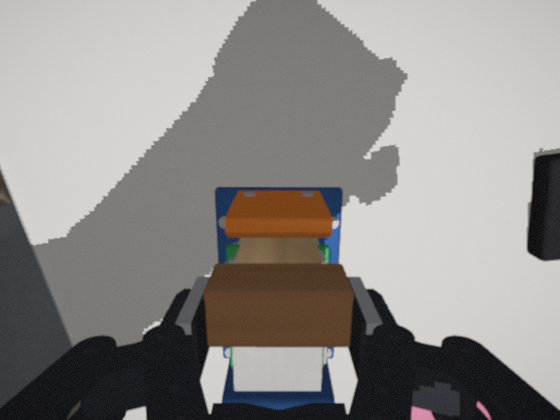

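The wedge is in the gap behind the orange wall, tip at 29 mm with no load yet. Press on in small steps.

```bash
for i in 1 2; do python3 -m handwheel '[[[0,0.002,0],[0,0,0],0.04],[[0,0.002,0],[0,0,0],0.04],[[0,0.002,0],[0,0,0],0.04]]' | grep -E "pos|force"; done
```

```text
tool_pos: [0.4752, 0.1363, 0.0862]
contact_force: [-0.4, 0.6, -0.9]
tool_pos: [0.4752, 0.1363, 0.0842]
contact_force: [-1.1, 0.2, -1.3]
```

```bash
for i in 1 2; do python3 -m handwheel '[[[0,0.002,0],[0,0,0],0.04],[[0,0.002,0],[0,0,0],0.04],[[0,0.002,0],[0,0,0],0.04]]' | grep -E "pos|force"; done
```

```text
tool_pos: [0.4752, 0.1363, 0.0822]
contact_force: [0.8, -0.3, -2.1]
tool_pos: [0.4754, 0.1365, 0.0802]
contact_force: [0.8, 1.5, -1.0]
```

```bash
for i in 1 2; do python3 -m handwheel '[[[0,0.0015,0],[0,0,0],0.04],[[0,0.0015,0],[0,0,0],0.04],[[0,0.0015,0],[0,0,0],0.04]]' | grep -E "pos|force"; done; python3 snap.py 16; python3 cw.py 16 | tail -8
```

```text
tool_pos: [0.4755, 0.1365, 0.0791]
contact_force: [-0.5, 0.4, 5.1]
tool_pos: [0.4757, 0.1365, 0.0783]
contact_force: [-2.1, 0.8, 12.4]
24.0 [0.4757 0.1365 0.0783]
[[0.9845, 0.0011, 0.1751], [-0.1751, -0.0005, 0.9845], [0.0012, -1.0, -0.0003]] [-2.1  0.8 12.4] 0.05257990300625326
309 [-0.0271  0.007 ]
315 [-0.027   0.0045]
321 [-0.0269  0.002 ]
327 [-0.027  -0.0004]
333 [-0.027  -0.0029]
339 [-0.0271 -0.0054]
345 [-0.027  -0.0081]
351 [ 0.0249 -0.0495]
```

View pics/w16.png

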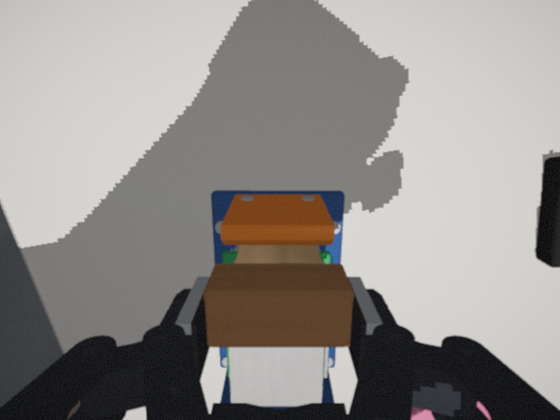

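Load is building (12 N, tip about 19 mm up). Press firmly to about 25 N.

```bash
for i in 1 2; do python3 -m handwheel '[[[0,0.0015,0],[0,0,0],0.04],[[0,0.0015,0],[0,0,0],0.04],[[0,0.0015,0],[0,0,0],0.04]]' | grep -E "pos|force"; done
```

```text
tool_pos: [0.4759, 0.1365, 0.0777]
contact_force: [-5.1, -0.5, 22.3]
tool_pos: [0.476, 0.1365, 0.0772]
contact_force: [-8.2, -2.5, 33.1]
```

```bash
python3 -m handwheel '[[[0,0,0],[0,0,0],0.0854],[[0,0,0],[0,0,0],0.0854],[[0,0,0],[0,0,0],0.0854],[[0,0,0],[0,0,0],0.0854]]'; python3 snap.py 17;python3 cw.py 17 | tail -14
```

```text
time: 25.3
tool_pos: [0.475, 0.1362, 0.0739]
tool_rot: [-0.704, 0.704, -0.062, 0.062]
contact_force: [0.4, -0.0, -0.5]
finger_gap: 0.0851
25.3 [0.475  0.1362 0.0739]
[[0.9845, -0.0008, 0.1753], [-0.1753, -0.0001, 0.9845], [-0.0008, -1.0, -0.0002]] [ 0.4 -0.  -0.5] 0.08509180929312747
273 [-0.0136  0.0146]
279 [-0.0185  0.0145]
285 [-0.0235  0.0146]
291 [-0.0278  0.0145]
297 [-0.03    0.0134]
303 [-0.0303  0.0113]
309 [-0.0304  0.009 ]
315 [-0.0305  0.0067]
321 [-0.0304  0.0042]
327 [-0.0304  0.0018]
333 [-0.0303 -0.0007]
339 [-0.0304 -0.0031]
345 [-0.0306 -0.0054]
351 [-0.03   -0.0084]
```

View pics/w17.png

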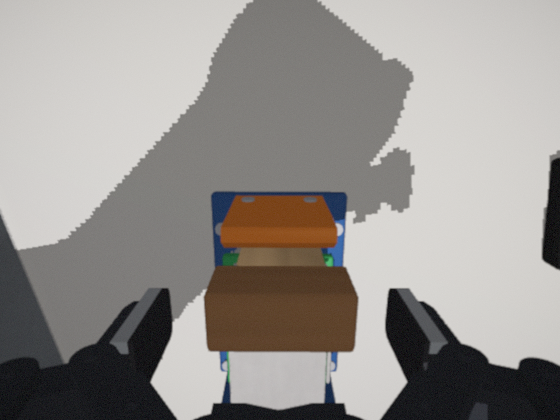

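The wedge stayed down (head top 104.3 mm, so tip 18.3 mm) and the fingers are clear of it. Rise and inspect.

```bash
python3 -m handwheel '[[[0,-0.03,0],[0,0,0],0.0854],[[0,-0.08,0],[0,0,0],0.0854],[[0,-0.13,0],[0,0,0],0.0854],[[0,-0.13,-0.05],[0,0,0],0.0854],[[0,-0.13,-0.1],[0,0,0],0.0854],[[0,-0.13,-0.12],[0,0,0],0.0854],[[0,-0.13,-0.12],[0,0,0],0.0854],[[0,-0.13,-0.12],[0,0,0],0.0854]]'; python3 snap.py 18
python3 - <<'E'
from h import *
for n in("top","scene"):
    p,d=read_camera(n); cv2.imwrite(f"pics/{n}18.png",p); np.save(f"pics/{n}18.npy",d)
p=cv2.imread("pics/scene18.png"); cv2.imwrite("pics/s18z.png",cv2.resize(p[150:300,150:330],None,fx=4,fy=4,interpolation=cv2.INTER_CUBIC))
E
```

```text
time: 26.35
tool_pos: [0.4545, 0.0194, 0.2044]
tool_rot: [0.705, -0.704, 0.062, -0.062]
contact_force: [-0.1, 0.3, -0.3]
finger_gap: 0.0852
26.35 [0.4545 0.0194 0.2044]
[[0.9848, 0.0004, 0.1739], [-0.1739, 0.0006, 0.9848], [0.0003, -1.0, 0.0007]] [-0.1  0.3 -0.3] 0.08522373844256144
```

View pics/w18.png

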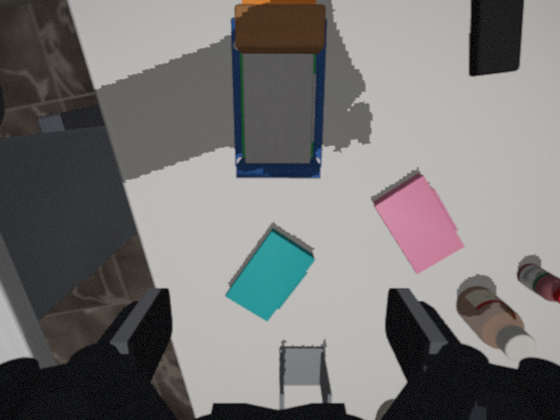

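View pics/s18z.png

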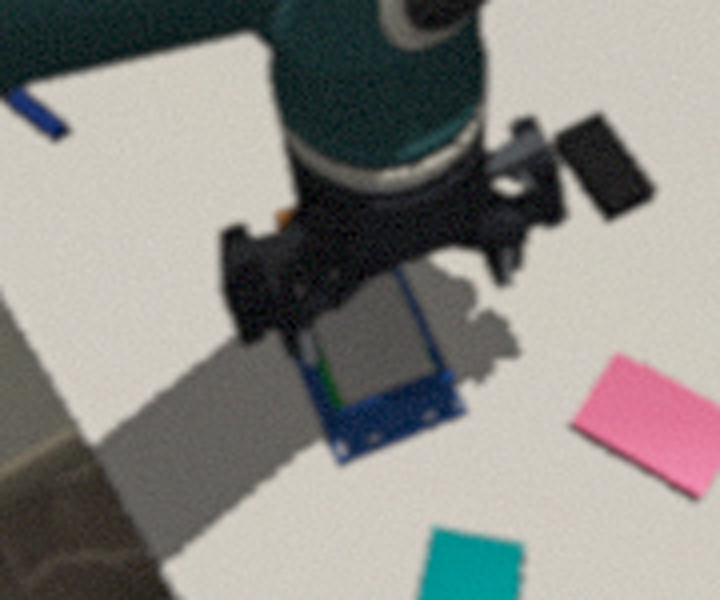

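The tin's end is at row ~163 directly against the blue wall, the wedge head is at (235–326, 5–52), and green board margins show on both sides. Now the numeric check.

```bash
python3 - <<'E'
from mw import *
s,d,(h,S,v)=load(18); p=cv2.imread("pics/w18.png")
cv2.imwrite("pics/w18z.png",cv2.resize(p[0:190,215:345],None,fx=3,fy=3,interpolation=cv2.INTER_CUBIC))
a=np.radians(-10.1); o=np.array([469.4,100.8])
def car(w): e=w[:,:2]*1000-o; return np.c_[e@[np.cos(a),np.sin(a)],e@[-np.sin(a),np.cos(a)],w[:,2]*1000].round(1)
print([int(x) for x in S[155:180,280]])
m=box((S<60).astype(np.uint8),238,320,56,172); m=cv2.morphologyEx(m,cv2.MORPH_OPEN,np.ones((5,5))); ys,xs=np.nonzero(m); print("tin px",xs.min(),xs.max(),ys.min(),ys.max()); print("visible tin",rect("wrist",m,.0535,s))
print("tin end (carrier):",car(toplane("wrist",[(280,ys.max()+.5)],.0535,s)))
for r in range(62,180,12):
    print(r,car(np.median(todepth("wrist",np.array([(x,r) for x in range(255,305)]),d,s),0)[None]))
for c in range(245,315,12): print(c,car(np.median(todepth("wrist",np.array([(c,r) for r in range(70,150)]),d,s),0)[None]))
print("head top corners",car(toplane("wrist",[(235,33),(326,33)],.1043,s)))
for n in("top18",):
    pass
E
```

```text
[3, 6, 6, 6, 9, 0, 6, 6, 76, 159, 170, 167, 183, 161, 194, 201, 193, 160, 192, 198, 192, 132, 15, 2, 7]
tin px 243 315 56 162
visible tin [468.   90.3  54.   77.6 -10.1 467.6  90.4]
tin end (carrier): [[  1.3 -49.7  53.5]]
62 [[ 0.6 24.1 53.6]]
74 [[ 0.7 15.8 53.5]]
86 [[ 0.7  7.4 53.5]]
98 [[ 0.7 -1.1 53.6]]
110 [[ 0.8 -9.8 53.5]]
122 [[  0.8 -18.6  53.5]]
134 [[  0.8 -27.5  53.4]]
146 [[  0.8 -36.8  53.6]]
158 [[  0.9 -46.1  53.6]]
170 [[  0.9 -54.5  61.3]]
245 [[-25.3 -10.1  53.4]]
257 [[-16.4  -9.4  53.5]]
269 [[-7.2 -9.4 53.6]]
281 [[ 1.9 -9.4 53.5]]
293 [[11.  -9.4 53.7]]
305 [[20.2 -9.4 53.5]]
head top corners [[-26.1  34.6 104.3]
 [ 28.1  34.8 104.3]]
```

View pics/w18z.png

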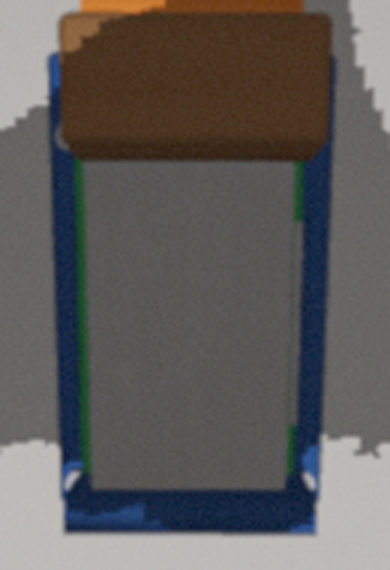

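```bash
python3 -c "
from bench import *
s=sense(); print(s['time'],s['contact_force'],s['finger_gap']); print(job_done())"
```

```text
26.5 [-0.0290398   0.55399391 -0.3590885 ] 0.08534449899112566
the job is handed in; nothing more can be done
None
```

I packed the second layer and handed the job in at 26.5 s of the 62 s allowed. The hand-in gives no verdict.

**Steps:** I laid the board on the lower tin, then set the upper tin on the board. I stood the wedge in the gap with its flat face to the orange wall and pressed it down until the load reached about 33 N. That is more than the 10–20 N you mentioned. Then I opened the fingers and backed the arm away.

**Last checks:**
- **Upper tin:** it lies flat with its top at 53.5 mm and is square to the carrier. It is about 1 mm off the middle in x.
- **Blue wall:** the end of the tin measured at y = −49.7 mm against −50.5 mm for the wall. That 0.8 mm is within the calibration error, and the sharp rise in pressing force fits a hard stop.
- **Wedge:** its height did not change on release. The tip is about 18 mm over the desk, the wedge was upright at release, and the head is about 1 mm off centre.
- **Board:** right after I placed it, it was flat and square at about (−1, −6.5) mm in the carrier. After the pressing I only saw its green margins on both sides of the tin and did not measure its y again.
- **Lower tin and bottles:** I did not measure these again at the end. The layer heights are unchanged, and the arm stayed clear of the bottles.

**Disagreement:** putting the lower tin's end exactly at the blue wall gave a carrier origin about 1.3 mm different in y from the one given by the orange wall and base edge. I used the wall and base edge value, and the difference is within the tolerances.

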